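# Key the carriage into the shaker rail and clamp it

## Robot

A 6-joint arm with a two-finger parallel gripper is mounted at the origin on a cart in front of the work surface, level with it; the furniture and walls round the work are solid. World frame = base frame: x ahead of the robot, y to its left, z up, the work surface at z = 0. Lengths are in m, angles in degrees, forces in N, time in s.
With the tool pointing down it reaches from about 0.3 to 0.875 m from the base axis. Payload 6.4 kg.
Tool frame: the origin (TCP) lies midway between the tips of the shut fingers; the grasp point (between the pads) lies 19 mm behind it (grasp_offset is the distance from the TCP to the grasp point, in m); z points along the fingers, y is the line along which they close (so a half turn about z gives the same grasp; the last joint's range is limited). The gripper opens to 85 mm and grips with 20 to 120 N. Pads are 22 mm wide; open, the fingers measure 114 mm over their backs; the gripper's body (76 mm by 85 mm) begins 54 mm behind the grasp point. The pads swing forward as they close: fully open they stand 13 mm farther back than shut.
Start: joints at [54.299, 10.359, 92.074, -0, 77.567, -11.82], TCP at [0.233, 0.526, 0.231] pointing down, gripper open.
Joint ranges: [-171.53, 171.53], [-51.25, 118.39], [17.06, 147.69], [-65.23, 245.23], [0, 150.52], [-178.68, 178.68]. Speed limits (degrees/s): [147.25, 147.25, 172.46, 180, 180, 180].

## Interface

Orientations are given as [roll, pitch, yaw] about the fixed x, y, z axes, in that order (R = Rz(yaw) Ry(pitch) Rx(roll)).
In Python, from cell import * gives the robot as it stands. The module is installed in compiled form; this text tells all that it offers.
- The arm moves only by the tool move_arm, never from a script. Its argument "plan" is one flat list of numbers, 7 for each row, row after row: the shift along the tool's x, y, z in m, then the turn, a rotation vector about the tool's x, y, z in degrees, then the finger opening in m, from 0 to 0.0854. In form: [tx, ty, tz, ax, ay, az, claw, tx, ty, tz, ax, ay, az, claw, ...]. A call has 1 to 5 rows; each row is the pose to reach, as a shift and turn from the pose commanded when the call began, along the tool's axes at that moment; what a row does not reach only later rows make up. A row lasts 1/12 s, in which the tool goes at most 41.7 mm and 7.16 degrees, less where a joint would pass 70% of its speed; a pose out of reach is approached as far as the arm can. A call with a gripper value outside its range is refused whole. The fingers move at their own pace and stop on an object; the grip force is fixed at half the most. Time passes only in rows, so rows that repeat a pose let the fingers close. It gives the time, the measured TCP pose, the force, the opening and the grip force at its end, in the units of the state.
- observe(): the state, without advancing time (a new reading comes with each control period).
- read_camera(name): name is "side" or "top"; returns a dict with "color" (400x640x3 uint8, blue, green, red), "range_z" (400x640 float32, m along the optical axis (not along the pixel's ray), 0 where there is no reading), "camera_matrix" (3x3 intrinsics, pixels), "R" (3x3) and "t" (3): a world point X has camera coordinates R X + t. Camera axes: x right, y down, z forward; pixel columns grow to the right and rows downward; lengths in m; the calibration is good to about 2 mm. A picture is of the moment at which its call begins.
- job_done(): hands the job in; it is judged then, once.
The state is a dict: "time": time; "q": joint angles; "dq": joint speeds; "joint_efforts": joint torques, N m; "tool_pos": TCP position; "eef_rot": TCP orientation; "ft_force": force on the tool from outside, world axes, zero at the start; "wrist_torque": the same for the moment, N m; "grip_width": finger opening in m; "finger_force": force on a finger pad.
Only numpy, scipy, OpenCV 4.12 (cv2) and the standard library are available. Lean on these libraries where they do the work, as an engineer would, in place of code of your own. Each camera call takes 0.05 s, during which the arm holds its last target. There are 200 camera calls.

## Task

The shaker's angle carriage was left lying on its back. Stand it up on its feet on the bench and let go, so that you can take it again from above; then set it astride the shaker's rail at the end away from the clamp, with the key under it in the slot, and drag it along toward the clamp until the key drops into the groove that you cannot see and the base sits flush on the rail. Stop there, press the clamp's red handle down past its dead point to the stop so that the pad holds the carriage, and leave the other things on the bench where they are.

Things in the scene. Friction and masses are not known exactly. Their poses are not given: they have to be found in the camera images.
- carriage: Aluminium angle carriage, about 0.4 kg. Origin: middle of its base plate's underside (50 mm wide in x; y -75 at the free end to +60 at the back; z 0 to 10). x, y, z are its own axes, z up when it stands. Back plate: y 50 to 60, z 0 to 115. At the start it lies on its back plate: y points straight down, origin 60 mm above the bench, z roughly to the robot's left (within 0.4 rad)
- carriage_brace (a point): point on the middle line of the carriage's blue brace, at (0, 23, 37) mm in the carriage's frame: a flat web 14 mm thick (x -7 to 7) and 24 mm wide that runs at 45 degrees from the base plate up to the back plate; its outer edge meets them at (y -14, z 10) and (y 50, z 74). The corner behind it is empty, so fingers can straddle it, pointing into the corner
- carriage_grip (a point): middle of the blue grip block on top of the carriage's back plate, made to be held from above, at (0, 52, 100) mm in the carriage's frame: 50 mm in x, 16 mm thick in y, z 85 to 115
- carriage_key (a point): middle of the lower face of the brass key under the carriage, at (0, 0, -22) mm in its frame: 6 mm thick in x, 26 mm long in y. It hangs hidden between two side skirts (5 mm thick, inner faces 40 mm apart, as long as the base) that reach 26 mm below the base plate: on a bench the carriage stands on them, origin 26 mm up
- shaker: Low white shaker, fixed, 150x352 mm. Origin: middle of its underside on the bench; z up; y along the rail toward the end away from the clamp (the robot's left, within 0.2 rad), x away from the robot. Deck at z 50 mm. At y -101 to -175 a grey pedestal (z 80) carries a steel toggle clamp, its parts up to z 225 when open. In use the carriage's axes are parallel to the shaker's, free end toward the clamp
- rail_top (a point): middle of the dark rail's top, at (0, 0, 80) mm in the shaker's frame. Rail: 34 mm wide, 30 mm high, y -100 to 169; the carriage's skirts straddle it with 3 mm play each side. In its top is an open slot 12.5 mm wide, y -60 to 110, whose floor, a level slippery black strip, is 14 mm below the top: riding on it the key holds the carriage 8 mm clear of the rail (origin z 88; seated z 80)
- clamp_handle (a joint): angle of the red clamp handle, rad: 0 open (64 degrees above level, sloping up and away from the rail), dead point 1.0, end stop 1.12 (level, pointing away from the rail, to the robot's right). Pressing it down raises the value; it starts at 0 to 0.15. It stays where left, but the sprung pad pushes it back if left just short of the dead point. Takes 1 to 5 N
- clamp_pivot (a point): pivot of the red handle, on the shaker at (0, -152, 119) mm in its frame; the arm turns the other way and brings the pad down; the handle turns in the shaker's y-z plane
- clamp_grip (a point): point on the middle line of the red handle, 85 mm from its pivot; the red part is a round bar 17 mm thick, 36 to 106 mm from the pivot
- clamp_pad: black rubber pad of the clamp, 16 mm across, sprung, at the end of the clamp's arm; origin: middle of its underside. Closed, it stands over the rail's middle line at y -48 mm in the shaker's frame and presses the carriage's base plate with about 12 N
- slot_floor (a point): point in the slot at the height of its floor, at (0, 0, 66) mm in the shaker's frame. One groove crosses the floor, 30 mm long along y and 13 mm deep; its middle lies anywhere from y -16 to 16, differs each time and is down in the dark slot, so it must be felt: the 26 mm key drops in when it is over it
- timer: Bystander, to be left alone: grey-white timer with two keys, 62x70x18 mm, lying flat; origin: middle of its underside
- waste_beaker: Bystander, to be left alone: white beaker, 74 mm across, 90 mm tall; origin: middle of its underside
- vial_dark: Bystander, to be left alone: sample vial with black cap, 27 mm across, 56 mm tall; origin: middle of its underside
- vial_grey: Bystander, to be left alone: sample vial with grey cap, 27 mm across, 56 mm tall; origin: middle of its underside
- tape: Bystander, to be left alone: yellow roll of tape, 83 mm across, 19 mm high, lying flat; origin: middle of its underside
- jug: Bystander, to be left alone: white plastic beaker, 96 mm across, 125 mm tall; origin: middle of its underside
- grad_cylinder: Bystander, to be left alone: measuring cylinder on a blue foot, 206 mm tall; origin: middle of its underside
Things that resemble listed ones, but are neither listed nor needed, are in the scene too. Of the things like the carriage, leave any that is purple; of the rest the larger one is meant.

How it is judged:
By the outcome, as a careful person would: the job done as asked, in the order asked, and still so for the second after the job is handed in, with the robot touching nothing.
It also fails if it takes over 61 s, if anything falls off the work surface, if the arm or the gripper's body presses on something with over 40 N, if the wrist force passes 120 N, or if a joint passes its speed limit or range.

## Working session

There is one attempt and no reset: what is moved stays moved. The work goes in short steps, Python scripts to look and compute and a tool call to move; the robot and the scene stay as the last step left them, time stands still between calls to the robot, and variables do not carry over. Pictures are saved under pics/ and viewed, at most 10 in all, crops included, and the job is handed in when it is done.

Besides the shell and the picture viewer there is one more tool, called after "Request:" by a JSON object that holds its "api" and its "payload". move_arm: Moves the arm, as the interface text tells. Its arguments: {"type":"object","properties":{"plan":{"type":"array","items":{"type":"number"}}},"required":["plan"]}

```bash
mkdir -p pics; python3 - <<'E'
from cell import *
import cv2,numpy as np
o=observe(); print({k:np.round(v,3).tolist() for k,v in o.items()})
for n in ("top","side"):
    c=read_camera(n); cv2.imwrite(f"pics/{n}0.png",c["color"]); np.savez(f"{n}0.npz",**c)
    print(n,c["camera_matrix"].tolist(),(-c["R"].T@c["t"]).round(3),c["R"].round(3).tolist())
E
```

```text
{'time': 0.0, 'q': [54.298, 10.404, 92.134, -0.001, 77.567, -11.819], 'dq': [0.003, 0.057, 0.006, -0.019, 0.022, 0.095], 'joint_efforts': [0.002, -44.485, -35.135, 0.0, 0.009, -0.0], 'tool_pos': [0.232, 0.525, 0.23], 'eef_rot': [-179.898, -0.021, 156.118], 'ft_force': [0.396, 0.774, 0.334], 'wrist_torque': [0.007, 0.041, -0.031], 'finger_force': 0.0, 'grip_width': 0.085}
top [[380.7241987055236, 0.0, 321.2091252201024], [0.0, 380.7241987055236, 194.97319127430663], [0.0, 0.0, 1.0]] [0.335 0.047 1.76 ] [[0.017, -1.0, 0.001], [-0.99, -0.017, -0.141], [0.141, 0.001, -0.99]]
side [[517.9185235015393, 0.0, 316.5673582628648], [0.0, 517.9185235015393, 202.54986573501904], [0.0, 0.0, 1.0]] [-0.14  -1.501  1.166] [[0.908, -0.419, -0.006], [-0.226, -0.475, -0.85], [0.353, 0.774, -0.526]]
```

View pics/top0.png

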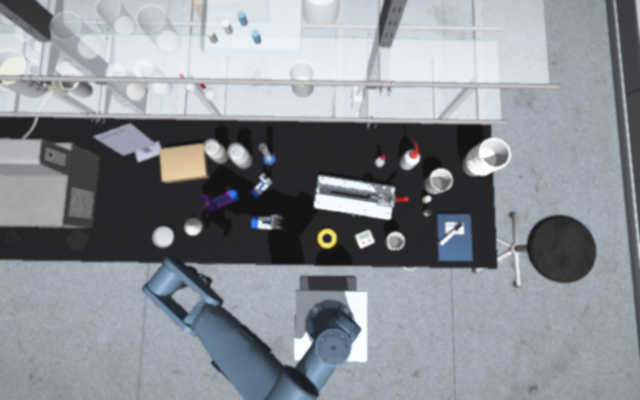

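View pics/side0.png

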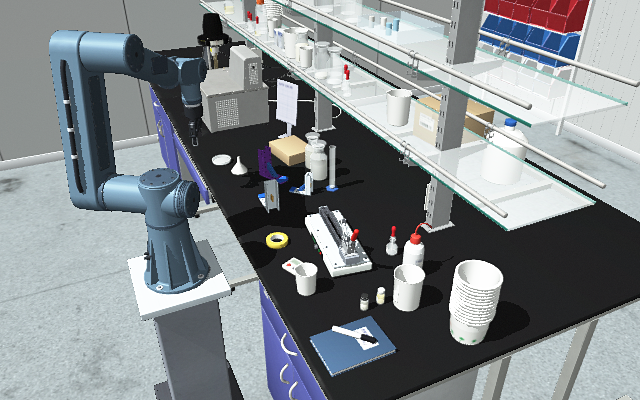

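The top view shows the shaker at about (355,197), a purple carriage at (220,200), and two blue/aluminium candidates at (266,222) and (262,184). The side view shows the same two candidates at (270,193) and (303,182). I'll zoom in and measure.

```bash
cat > h.py <<'E'
import numpy as np,cv2
def load(n): return dict(np.load(n+".npz"))
def pts(c):
    z=c["range_z"].astype(float);K=c["camera_matrix"]
    v,u=np.mgrid[:400,:640]
    P=np.stack([(u-K[0,2])/K[0,0]*z,(v-K[1,2])/K[1,1]*z,z],-1)
    W=(P-c["t"])@c["R"]; W[z==0]=np.nan
    return W
def proj(c,X):
    p=(c["R"]@np.asarray(X,float)+c["t"]); q=c["camera_matrix"]@p; return q[:2]/q[2]
E
python3 - <<'E'
from h import *
t=load("top0");s=load("side0")
a=cv2.resize(t["color"][140:250,190:330],(780,613//1),interpolation=cv2.INTER_CUBIC)[:590]
a=cv2.resize(t["color"][165:245,195:295],(400,320),interpolation=cv2.INTER_CUBIC)
a2=cv2.resize(t["color"][165:245,310:410],(400,320),interpolation=cv2.INTER_CUBIC)
b=cv2.resize(s["color"][140:220,240:340],(400,280),interpolation=cv2.INTER_CUBIC)
b2=cv2.resize(s["color"][200:280,300:400],(400,280),interpolation=cv2.INTER_CUBIC)
cv2.imwrite("pics/crop0.png",np.vstack([np.hstack([a,a2]),np.hstack([b,b2])]))
W=pts(t)
for (u,v) in [(266,222),(256,222),(275,222),(265,228),(262,184),(355,180),(340,200),(402,199)]: print(u,v,W[v,u].round(3))
W=pts(s)
for (u,v) in [(270,193),(265,205),(303,182),(330,230),(356,238)]: print(u,v,W[v,u].round(3))
E
```

```text
266 222 [0.452 0.296 0.044]
256 222 [0.453 0.346 0.016]
275 222 [0.45  0.252 0.078]
265 228 [0.427 0.306 0.001]
262 184 [0.625 0.321 0.042]
355 180 [ 0.652 -0.104  0.04 ]
340 200 [ 0.556 -0.036  0.051]
402 199 [ 0.546 -0.286  0.196]
270 193 [0.449 0.252 0.076]
265 205 [0.43  0.27  0.013]
303 182 [ 0.665  0.411 -0.005]
330 230 [ 0.56  -0.086  0.07 ]
356 238 [ 0.646 -0.131  0.036]
```

View pics/crop0.png

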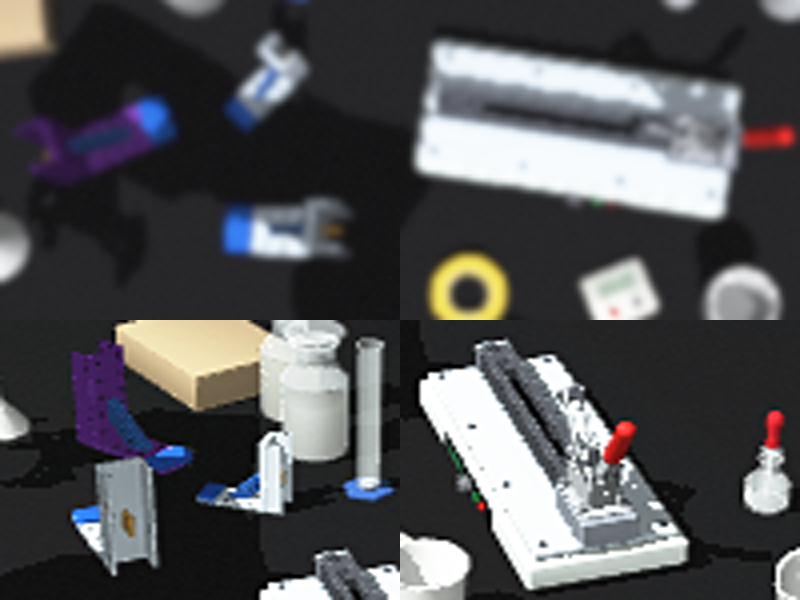

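The crop confirms that the intended carriage is the larger non-purple one. Its grip is at about (256,222) in the top view, with its base standing on the right at about (280,222). The rail runs along the shaker, the clamp is at its right end, and the handle is red. Next I'll measure the poses.

```bash
cat >> h.py <<'E'
def cast(c,uv,z):
    uv=np.atleast_2d(uv).astype(float);K=c["camera_matrix"]
    d=np.c_[(uv-K[[0,1],[2,2]])/K[0,0],np.ones(len(uv))]@c["R"]
    o=-c["R"].T@c["t"]; return o+d*((z-o[2])/d[:,2])[:,None]
def contour(gray,thr,box,S=8):
    x0,y0,x1,y1=box
    g=cv2.resize(gray[y0:y1,x0:x1],None,fx=S,fy=S,interpolation=cv2.INTER_CUBIC)
    cs,_=cv2.findContours((g>thr).astype(np.uint8),0,1)
    p=max(cs,key=cv2.contourArea)[:,0].astype(float)
    return (p+.5)/S-.5+[x0,y0]
def line(P): # x = a + b*y robust
    from scipy.optimize import least_squares
    r=least_squares(lambda p:P[:,0]-p[0]-p[1]*P[:,1],[P[:,0].mean(),0],loss="soft_l1",f_scale=.001)
    return r.x
E
python3 - <<'E'
from h import *
t=load("top0");s=load("side0")
g=cv2.cvtColor(t["color"],cv2.COLOR_BGR2GRAY)
p=contour(g,120,(305,168,400,225))
T=cast(t,p,.05);B=cast(t,p,0)
print("ext",T.min(0).round(3),T.max(0).round(3))
# split in long edges: rough yaw via minAreaRect
r=cv2.minAreaRect((T[:,:2]*1000).astype(np.float32));print(r)
c0=np.array(r[0])/1000
ang=np.deg2rad(r[2]);e=np.array([np.cos(ang),np.sin(ang)])
if abs(e[1])<abs(e[0]): e=np.array([-e[1],e[0]])
if e[1]<0:e=-e
n=np.array([e[1],-e[0]])
a=(T[:,:2]-c0)@e;b=(T[:,:2]-c0)@n
m=(abs(a)<.15)
f=line(T[m&(b>.05)]);nn=line(B[m&(b<-.05)]);n5=line(T[m&(b<-.05)])
print("far(z.05)",f,"near(z0)",nn,"near(z.05)",n5,"dist",(f[0]-nn[0])*np.cos(np.arctan(f[1])))
L=T[(a>.14)&(abs(b)<.06)];R=T[(a<-.14)&(abs(b)<.06)]
fl=line(L[:,[1,0]]);fr=line(R[:,[1,0]]);print("left",fl,"right",fr)
# depth-based deck
for nme,c in (("top",t),("side",s)):
    W=pts(c); 
    m=(abs(W[...,2]-.05)<.008)&(W[...,0]>.42)&(W[...,0]<.7)&(W[...,1]>-.3)&(W[...,1]<.16)
    Q=W[m];rr=cv2.minAreaRect((Q[:,:2]*1000).astype(np.float32));print(nme,"deck",len(Q),rr,np.median(Q[:,2]).round(4))
    m=(W[...,2]>.074)&(W[...,2]<.086)&(W[...,0]>.5)&(W[...,0]<.62)&(W[...,1]>-.1)&(W[...,1]<.12)
    Q=W[m];print(" rail",len(Q),line(Q),np.median(Q[:,2]))
    hsv=cv2.cvtColor(c["color"],cv2.COLOR_BGR2HSV)
    box=(W[...,0]>.38)&(W[...,0]<.52)&(W[...,1]>.2)&(W[...,1]<.4)
    for k,lo,hi in (("blue",(100,120,60),(125,255,255)),("brass",(12,90,40),(28,255,255))):
        mm=(cv2.inRange(hsv,lo,hi)>0)&box
        v,u=np.nonzero(mm);print(" ",k,len(u),u.mean().round(2),v.mean().round(2),u.min(),u.max(),v.min(),v.max(),np.nanmean(W[mm],0).round(3))
    m=box&(W[...,2]>.008);Q=W[m];print("  carr pts",len(Q),Q.min(0).round(3),Q.max(0).round(3),cv2.minAreaRect((Q[:,:2]*1000).astype(np.float32)))
    mr=(cv2.inRange(hsv,(0,150,80),(6,255,255))>0)&(W[...,0]>.45)&(W[...,0]<.62)&(W[...,1]>-.4)&(W[...,1]<-.15)&(W[...,2]>.1)
    Q=W[mr];print("  red",len(Q),Q.min(0).round(3),Q.max(0).round(3),Q.mean(0).round(3))
    vv,uu=np.linalg.svd(Q-Q.mean(0))[0:3:2];print("  dir",uu[0].round(3))
E
```

```text
ext [ 0.472 -0.284  0.05 ] [0.67  0.085 0.05 ]
((570.7197875976562, -100.93431091308594), (360.3321228027344, 156.26043701171875), 81.77809143066406)
far(z.05) [0.66320678 0.15619655] near(z0) [0.51318714 0.14325324] near(z.05) [0.50793731 0.14325201] dist 0.1482224200720345
left [ 0.18043646 -0.1768123 ] right [-0.19500253 -0.14689065]
top deck 1509 ((577.6495971679688, -100.4339599609375), (348.09716796875, 148.39578247070312), 82.00006103515625) 0.05
 rail 190 [0.59539005 0.08803178] 0.07932515371744955
  blue 94 253.56 222.0 250 257 216 228 [0.453 0.358 0.01 ]
  brass 13 278.31 222.0 276 280 221 223 [0.452 0.24  0.051]
  carr pts 317 [0.382 0.212 0.008] [0.52  0.395 0.144] ((454.2127990722656, 299.63330078125), (183.3880615234375, 135.48370361328125), 86.5907974243164)
  red 45 [ 0.542 -0.303  0.159] [ 0.559 -0.265  0.214] [ 0.55  -0.285  0.19 ]
  dir [-0.03  -0.525  0.851]
side deck 1165 ((573.4695434570312, -107.16719055175781), (355.7822570800781, 145.37384033203125), 81.31706237792969) 0.0498
 rail 178 [0.58945806 0.12484503] 0.07939364433966797
  blue 32 261.19 195.19 258 264 193 197 [0.442 0.351 0.014]
  brass 12 271.5 197.5 271 272 194 201 [0.448 0.233 0.065]
  carr pts 446 [0.397 0.212 0.008] [0.478 0.362 0.139] ((435.1616516113281, 283.71380615234375), (69.69087219238281, 151.52072143554688), 9.421576499938965)
  red 58 [ 0.538 -0.311  0.153] [ 0.558 -0.277  0.217] [ 0.545 -0.296  0.188]
  dir [ 0.033  0.436 -0.899]
```

```bash
python3 - <<'E'
from h import *
t=load("top0");s=load("side0")
print("grip top",cast(t,(253.56,222.0),.016)," key top",cast(t,(278.31,222.0),.070),cast(t,(278.31,222.0),.06))
print("key side",cast(s,(271.5,197.5),.06))
# base plate in the side/top: depth columns
W=pts(t)
for v in (218,220,222,224,226): print(v,[tuple((W[v,u]*1000).round().astype(int)) for u in range(262,286,2)])
hsv=cv2.cvtColor(t["color"],cv2.COLOR_BGR2HSV)
m=cv2.inRange(hsv,(100,120,60),(125,255,255)); m[:, :245]=0;m[:,285:]=0;m[:212]=0;m[232:]=0
for u in range(248,275): 
    v=np.nonzero(m[:,u])[0]; 
    if len(v): print(u,v.min(),v.max(),end="; ")
# base top edge, upscaled brightness
g=cv2.cvtColor(t["color"],cv2.COLOR_BGR2GRAY);print();print(g[212:232,262:288])
# shaker edges in side view
p=contour(cv2.cvtColor(s["color"],cv2.COLOR_BGR2GRAY),110,(300,200,380,280))
Q=cast(s,p,.05);h=cv2.convexHull((Q[:,:2]*1000).astype(np.float32))[:,0];print(h.round()[::3].tolist())
E
```

```text
grip top [[0.45272825 0.35730054 0.016     ]]  key top [[0.45093841 0.23790151 0.07      ]] [[0.45162383 0.23903032 0.06      ]]
key side [[0.4510865  0.24113408 0.06      ]]
218 [(np.int64(472), np.int64(321), np.int64(8)), (np.int64(472), np.int64(311), np.int64(12)), (np.int64(472), np.int64(301), np.int64(13)), (np.int64(472), np.int64(292), np.int64(15)), (np.int64(473), np.int64(283), np.int64(13)), (np.int64(463), np.int64(258), np.int64(132)), (np.int64(464), np.int64(251), np.int64(120)), (np.int64(470), np.int64(252), np.int64(45)), (np.int64(474), np.int64(247), np.int64(7)), (np.int64(473), np.int64(237), np.int64(14)), (np.int64(472), np.int64(226), np.int64(32)), (np.int64(475), np.int64(220), np.int64(0))]
220 [(np.int64(463), np.int64(320), np.int64(11)), (np.int64(463), np.int64(311), np.int64(10)), (np.int64(462), np.int64(299), np.int64(28)), (np.int64(461), np.int64(288), np.int64(41)), (np.int64(460), np.int64(277), np.int64(54)), (np.int64(454), np.int64(257), np.int64(141)), (np.int64(456), np.int64(252), np.int64(112)), (np.int64(461), np.int64(251), np.int64(
[... 3671 characters left out ...]
93
   71  51  37  26  21  20  21  19]
 [181 184 180 174 182 199 210 206 190 161 121  89  78  75  76  81  83  76
   65  53  40  29  21  21  20  21]
 [107 109 107 106 112 121 129 128 120 101  74  54  45  44  45  48  50  49
   47  41  35  25  22  21  22  20]
 [ 53  53  54  54  55  58  59  57  51  42  34  26  25  25  25  27  29  31
   31  27  25  21  20  21  21  20]
 [ 41  39  39  41  41  38  37  31  26  22  21  21  21  21  20  21  21  22
   22  21  22  20  22  20  21  22]]
[[634.0, 106.0], [537.0, 75.0], [520.0, 59.0], [506.0, 27.0], [503.0, 20.0], [458.0, -301.0], [459.0, -306.0], [462.0, -308.0], [589.0, -327.0], [598.0, -324.0], [601.0, -322.0], [616.0, -299.0], [665.0, 51.0], [664.0, 55.0]]
```

```bash
cat >> h.py <<'E'
from scipy.spatial.transform import Rotation as Ro
def Rzy(z,y):
    z=np.array(z,float);z/=np.linalg.norm(z);y=np.array(y,float);y-=z*(y@z);y/=np.linalg.norm(y)
    return Ro.from_matrix(np.c_[np.cross(y,z),y,z])
def rel(p,R,p0=None,R0=None):
    from cell import observe
    o=observe()
    if p0 is None: p0=o["tool_pos"]
    if R0 is None: R0=Ro.from_euler("xyz",o["eef_rot"],degrees=True)
    sh=R0.inv().apply(np.array(p)-p0); rv=(R0.inv()*R).as_rotvec(degrees=True)
    print("shift",sh.round(4).tolist(),"rv",rv.round(2).tolist()); return sh,rv
def wrist(R,q1,s=105):
    A=(Ro.from_euler("ZY",[q1,s],degrees=True).inv()*R*Ro.from_euler("z",-90,degrees=True)).as_euler("ZYZ",degrees=True)
    print("q4 q5 q6",A.round(0))
E
python3 - <<'E'
from h import *
d=np.array([0,-1,-1])/2**.5
R=Rzy(d,[1,.0,0]); wrist(R,48); wrist(R,42,115)
R2=Rzy([0,1,-1],[1,-.148,0]); wrist(R2,20);wrist(R2,10)
R3=Rzy([0,0,-1],[.148,1,0]); wrist(R3,20);wrist(R3,-10)
g=np.array([.452,.2905,.037]); tcp=g+.021*d; print(tcp)
print("A");rel([.42,.42,.20],R)
print("B");rel(tcp-.10*d,R)
E
```

```text
q4 q5 q6 [-30. 109.  47.]
q4 q5 q6 [-32.  97.  47.]
q4 q5 q6 [47. 65.  9.]
q4 q5 q6 [47. 72.  2.]
q4 q5 q6 [  0.  75. -62.]
q4 q5 q6 [  0.  75. -92.]
[0.452      0.27565076 0.02215076]
A
shift [-0.2141, -0.0204, 0.0305] rv [25.82, -39.76, 62.56]
B
shift [-0.2732, -0.0746, 0.1377] rv [25.82, -39.76, 62.56]
```

Request:
{"api": "move_arm", "payload": {"plan": [-0.214,-0.02,0.03,12.9,-19.9,31.3,0.08,-0.214,-0.02,0.03,12.9,-19.9,31.3,0.08,-0.214,-0.02,0.03,12.9,-19.9,31.3,0.08,-0.214,-0.02,0.03,12.9,-19.9,31.3,0.08,-0.214,-0.02,0.03,12.9,-19.9,31.3,0.08]}}

```text
time: 0.52
tool_pos: [0.414, 0.4241, 0.2024]
eef_rot: [-172.9, 20.5, 128.3]
ft_force: [-0.1, 1.5, 0.2]
grip_width: 0.0798
finger_force: 0.0
```

Request:
{"api": "move_arm", "payload": {"plan": [0,0,0,12.9,-19.9,31.3,0.08,0,0,0,12.9,-19.9,31.3,0.08,0,0,0,12.9,-19.9,31.3,0.08,0,0,0,12.9,-19.9,31.3,0.08,0,0,0,12.9,-19.9,31.3,0.08]}}

```text
time: 0.93
tool_pos: [0.4124, 0.4252, 0.2021]
eef_rot: [-177.4, 41.5, 97.0]
ft_force: [0.9, 0.2, 0.2]
grip_width: 0.08
finger_force: 0.0
```

```bash
python3 - <<'E'
from h import *
from cell import observe
o=observe();print(o["time"],o["q"],o["tool_pos"],o["eef_rot"])
d=np.array([0,-1,-1])/2**.5
R=Rzy(d,[1,.0,0])
g=np.array([.452,.2905,.037]); tcp=g+.021*d
rel(tcp-.10*d,R); rel(tcp,R)
E
```

```text
0.9333 [ 48.80198071  37.93668486  67.3901957  -28.7267183  105.08759372
  42.82347401] [0.41236554 0.42523867 0.20208355] [-177.43006445   41.53680262   97.01675086]
shift [0.0102, 0.0358, 0.1354] rv [2.24, -3.34, 5.19]
shift [0.0046, 0.0316, 0.2352] rv [2.24, -3.34, 5.19]
```

Request:
{"api": "move_arm", "payload": {"plan": [0.01,0.036,0.135,2.2,-3.3,5.2,0.08,0.01,0.036,0.135,2.2,-3.3,5.2,0.08,0.01,0.036,0.135,2.2,-3.3,5.2,0.08,0.01,0.036,0.135,2.2,-3.3,5.2,0.08,0.01,0.036,0.135,2.2,-3.3,5.2,0.08]}}

```text
time: 1.35
tool_pos: [0.4515, 0.3432, 0.0894]
eef_rot: [-179.4, 45.1, 90.5]
ft_force: [-0.2, 0.8, 0.6]
grip_width: 0.0797
finger_force: 0.0
```

```bash
python3 - <<'E'
from h import *
from cell import *
d=np.array([0,-1,-1])/2**.5
R=Rzy(d,[1,.0,0])
g=np.array([.452,.2905,.037]); tcp=g+.021*d
rel(tcp,R)
c=read_camera("side"); a=cv2.resize(c["color"][120:220,220:340],(720,600),interpolation=cv2.INTER_CUBIC)
cv2.imwrite("pics/pre.png",a)
E
```

```text
shift [-0.0001, 0.0009, 0.0953] rv [-0.26, 0.06, 0.38]
```

View pics/pre.png

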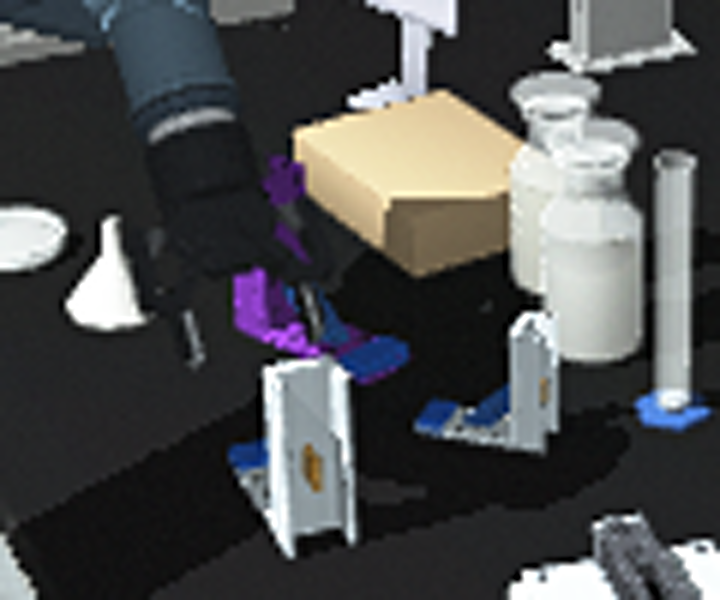

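The fingers, at (195,350) and (315,310), straddle the carriage's middle and point into the corner. Going in to close.

Request:
{"api": "move_arm", "payload": {"plan": [0,0.001,0.03,0,0,0,0.08,0,0.001,0.06,0,0,0,0.08,0,0.001,0.085,0,0,0,0.08,0,0.001,0.095,0,0,0,0.08,0,0.001,0.095,0,0,0,0.08]}}

```text
time: 1.82
tool_pos: [0.4536, 0.28, 0.0263]
eef_rot: [-179.9, 44.8, 90.3]
ft_force: [-0.5, -0.3, 0.3]
grip_width: 0.0803
finger_force: 0.0
```

Request:
{"api": "move_arm", "payload": {"plan": [0,0,0,0,0,0,0.0,0,0,0,0,0,0,0.0,0,0,0,0,0,0,0.0,0,0,0,0,0,0,0.0,0,0,0,0,0,0,0.0]}}

```text
time: 2.23
tool_pos: [0.4543, 0.281, 0.0266]
eef_rot: [-180.0, 44.7, 90.3]
ft_force: [-1.4, 0.8, 0.8]
grip_width: 0.0192
finger_force: 1.5
```

Request:
{"api": "move_arm", "payload": {"plan": [0,0,0,0,0,0,0.0,0,0,0,0,0,0,0.0,0,0,0,0,0,0,0.0,0,0,0,0,0,0,0.0,0,0,0,0,0,0,0.0]}}

```text
time: 2.65
tool_pos: [0.454, 0.2806, 0.0266]
eef_rot: [-179.9, 44.7, 90.3]
ft_force: [-2.3, 3.2, 6.7]
grip_width: 0.0127
finger_force: 60.2
```

Request:
{"api": "move_arm", "payload": {"plan": [-0.02,0,-0.02,0,0,0,0.0,-0.045,0,-0.045,0,0,0,0.0,-0.07,0,-0.07,0,0,0,0.0,-0.095,0,-0.095,0,0,0,0.0,-0.106,0,-0.106,0,0,0,0.0]}}

```text
time: 3.07
tool_pos: [0.4555, 0.2803, 0.1795]
eef_rot: [179.8, 44.5, 90.1]
ft_force: [1.2, 1.0, -4.5]
grip_width: 0.0128
finger_force: 59.3
```

Request:
{"api": "move_arm", "payload": {"plan": [0,0,0,0,3,0,0.0,0,0,0,0,9,0,0.0,0,0,0,0,15,0,0.0,0,0,0,0,21,0,0.0,0,0,0,0,27,0,0.0]}}

```text
time: 3.48
tool_pos: [0.4537, 0.2797, 0.1746]
eef_rot: [-179.9, 17.5, 90.3]
ft_force: [-0.9, -1.0, -5.1]
grip_width: 0.0128
finger_force: 59.0
```

Request:
{"api": "move_arm", "payload": {"plan": [0,0,0,0,6,0,0.0,0,0,0,0,12,0,0.0,0,0,0,0,18,0,0.0,0,0,0,0,24,0,0.0,0,0,0,0,30,0,0.0]}}

```text
time: 3.9
tool_pos: [0.4537, 0.279, 0.175]
eef_rot: [-179.9, -12.5, 90.2]
ft_force: [-0.6, -0.2, -6.9]
grip_width: 0.0127
finger_force: 59.0
```

Request:
{"api": "move_arm", "payload": {"plan": [0,0,0,0,6,0,0.0,0,0,0,0,12,0,0.0,0,0,0,0,18,0,0.0,0,0,0,0,24,0,0.0,0,0,0,0,30,0,0.0]}}

```text
time: 4.32
tool_pos: [0.4539, 0.2786, 0.175]
eef_rot: [-179.9, -42.4, 90.1]
ft_force: [0.1, 0.6, -5.6]
grip_width: 0.0128
finger_force: 59.1
```

```bash
python3 - <<'E'
from h import *
from cell import *
o=observe();print(o["time"],o["q"].round(1) if hasattr(o["q"],"round") else o["q"],o["tool_pos"],o["eef_rot"],o["ft_force"],o["grip_width"])
rel([.454,.28,.15],Rzy([0,1,-1],[1,0,0]))
c=read_camera("side"); np.savez("side1.npz",**c); a=cv2.resize(c["color"][120:220,220:340],(720,600),interpolation=cv2.INTER_CUBIC)
cv2.imwrite("pics/up.png",a)
c=read_camera("top"); np.savez("top1.npz",**c)
E
```

```text
4.3167 [ -6.9   6.2 114.9  44.8  72.  -26.6] [0.45391915 0.27862844 0.1750376 ] [-179.93046772  -42.44924056   90.12238332] [ 0.07554796  0.57869154 -5.62210828] 0.01282836897177845
shift [-0.0159, 0.0001, 0.0194] rv [-0.15, 2.55, 0.09]
```

View pics/up.png

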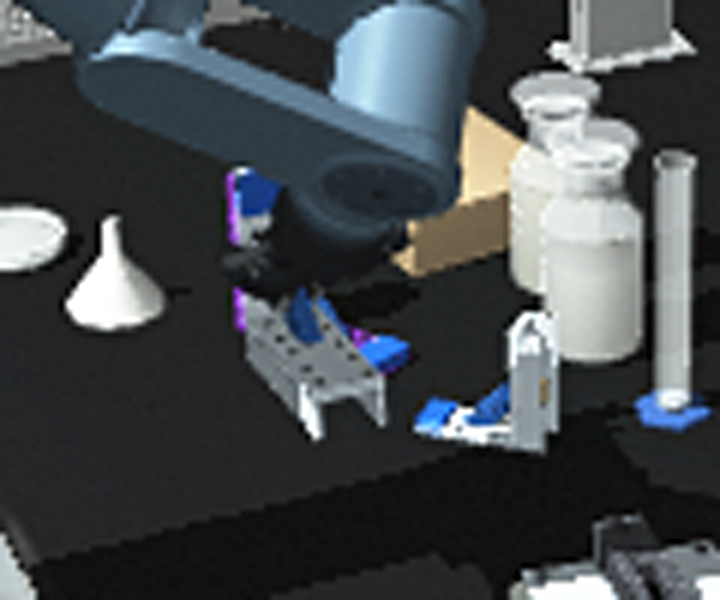

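The carriage hangs level with its base plate down. The free end is toward the camera at about (315,400), and the grip block is up behind the hand at (255,195). Now lowering it.

Request:
{"api": "move_arm", "payload": {"plan": [-0.02,0,0.022,0,1.5,0,0.0,-0.04,0,0.044,0,2.9,0,0.0,-0.058,0,0.063,0,2.9,0,0.0,-0.068,0,0.074,0,2.9,0,0.0,-0.072,0,0.079,0,2.9,0,0.0]}}

```text
time: 4.83
tool_pos: [0.452, 0.2792, 0.0657]
eef_rot: [-179.5, -45.0, 89.9]
ft_force: [-0.5, 0.4, -3.5]
grip_width: 0.0129
finger_force: 59.1
```

Request:
{"api": "move_arm", "payload": {"plan": [-0.001,0,0.001,0,0,0,0.0,-0.0025,0,0.0025,0,0,0,0.0,-0.004,0,0.004,0,0,0,0.0,-0.0055,0,0.0055,0,0,0,0.0,-0.0055,0,0.0055,0,0,0,0.0]}}

```text
time: 5.25
tool_pos: [0.4545, 0.2792, 0.0616]
eef_rot: [180.0, -45.1, 90.3]
ft_force: [-0.1, -0.5, -5.2]
grip_width: 0.0127
finger_force: 59.1
```

Request:
{"api": "move_arm", "payload": {"plan": [-0.001,0,0.001,0,0,0,0.0,-0.002,0,0.002,0,0,0,0.0,-0.003,0,0.003,0,0,0,0.0,-0.003,0,0.003,0,0,0,0.0,-0.003,0,0.003,0,0,0,0.0]}}

```text
time: 5.67
tool_pos: [0.454, 0.2792, 0.0568]
eef_rot: [-179.9, -45.2, 90.2]
ft_force: [0.2, 0.5, -4.7]
grip_width: 0.0128
finger_force: 59.2
```

Request:
{"api": "move_arm", "payload": {"plan": [-0.0005,0,0.0005,0,0,0,0.0,-0.001,0,0.001,0,0,0,0.0,-0.0015,0,0.0015,0,0,0,0.0,-0.0015,0,0.0015,0,0,0,0.0,-0.0015,0,0.0015,0,0,0,0.0]}}

```text
time: 6.08
tool_pos: [0.454, 0.2792, 0.0547]
eef_rot: [-179.9, -45.2, 90.2]
ft_force: [0.4, -0.2, -5.0]
grip_width: 0.0128
finger_force: 59.2
```

Request:
{"api": "move_arm", "payload": {"plan": [-0.0005,0,0.0005,0,0,0,0.0,-0.001,0,0.001,0,0,0,0.0,-0.0015,0,0.0015,0,0,0,0.0,-0.0015,0,0.0015,0,0,0,0.0,-0.0015,0,0.0015,0,0,0,0.0]}}

```text
time: 6.5
tool_pos: [0.4542, 0.2794, 0.0532]
eef_rot: [-179.9, -45.2, 90.2]
ft_force: [-3.1, -2.1, 3.7]
grip_width: 0.0127
finger_force: 60.1
```

Request:
{"api": "move_arm", "payload": {"plan": [-0.0005,0,0.0005,0,0,0,0.0,-0.001,0,0.001,0,0,0,0.0,-0.0015,0,0.0015,0,0,0,0.0,-0.0015,0,0.0015,0,0,0,0.0,-0.0015,0,0.0015,0,0,0,0.0]}}

```text
time: 6.92
tool_pos: [0.4545, 0.2799, 0.0531]
eef_rot: [-180.0, -45.4, 90.3]
ft_force: [-7.7, -7.5, 21.5]
grip_width: 0.0126
finger_force: 62.5
```

Request:
{"api": "move_arm", "payload": {"plan": [0.0014,0,-0.0014,0,0,0,0.0,0.0014,0,-0.0014,0,0,0,0.05,0.0014,0,-0.0014,0,0,0,0.06,0.0014,0,-0.0014,0,0,0,0.06,0.0014,0,-0.0014,0,0,0,0.06]}}

```text
time: 7.33
tool_pos: [0.4541, 0.2793, 0.0524]
eef_rot: [-179.9, -45.2, 90.2]
ft_force: [-0.2, 0.3, -0.3]
grip_width: 0.0592
finger_force: 0.0
```

Request:
{"api": "move_arm", "payload": {"plan": [0,0,0,0,0,0,0.06,0,0,-0.01,0,0,0,0.06,0,0,-0.04,0,0,0,0.06,0,0,-0.08,0,0,0,0.06,0,0,-0.12,0,0,0,0.06]}}

```text
time: 7.75
tool_pos: [0.4533, 0.1933, 0.1378]
eef_rot: [-179.7, -45.2, 90.1]
ft_force: [1.2, 0.2, 0.8]
grip_width: 0.0601
finger_force: 0.0
```

Request:
{"api": "move_arm", "payload": {"plan": [-0.0,0,-0.04,0,-7,0,0.07,0,0,-0.08,0,-14,0,0.07,0,0,-0.12,0,-21,0,0.07,0,0,-0.15,0,-28,0,0.07,0,0,-0.15,0,-35,0,0.07]}}

```text
time: 8.17
tool_pos: [0.459, 0.083, 0.2499]
eef_rot: [179.4, -9.6, 90.0]
ft_force: [0.6, 0.5, -1.1]
grip_width: 0.0699
finger_force: 0.0
```

```bash
python3 - <<'E'
from h import *
from cell import *
o=observe();print(o["time"],o["tool_pos"],o["eef_rot"],np.round(o["q"],1))
for n in("side","top"):
    c=read_camera(n); np.savez(n+"2.npz",**c)
    W=pts(c);hsv=cv2.cvtColor(c["color"],cv2.COLOR_BGR2HSV)
    m=(cv2.inRange(hsv,(100,120,60),(125,255,255))>0)&(W[...,0]>.38)&(W[...,0]<.52)&(W[...,1]>.15)&(W[...,1]<.4)
    v,u=np.nonzero(m);print(n,len(u), np.nanmin(W[m],0),np.nanmax(W[m],0))
    mm=m&(W[...,2]>.10);v,u=np.nonzero(mm);print(" grip",len(u),u.mean(),v.mean(),np.nanmean(W[mm],0).round(4),cast(c,(u.mean(),v.mean()),.141).round(4))
s=load("side2");cv2.imwrite("pics/stand.png",cv2.resize(s["color"][120:270,220:400],(720,600),interpolation=cv2.INTER_CUBIC))
E
```

```text
8.1667 [0.4590036  0.08300926 0.24987624] [179.36268878  -9.6068272   90.01123709] [-11.2  -6.1 107.4   9.7  80.1 -13. ]
side 154 [0.42840293 0.22877765 0.03889397] [0.48160032 0.30179625 0.14468171]
 grip 82 267.1219512195122 177.890243902439 [0.453  0.2872 0.129 ] [[0.4461 0.2665 0.141 ]]
top 53 [4.32320982e-01 2.65256151e-01 1.80279892e-04] [0.47958061 0.32628887 0.14833511]
 grip 43 263.5348837209302 219.37209302325581 [0.4563 0.2933 0.1399] [[0.4562 0.2931 0.141 ]]
```

View pics/stand.png

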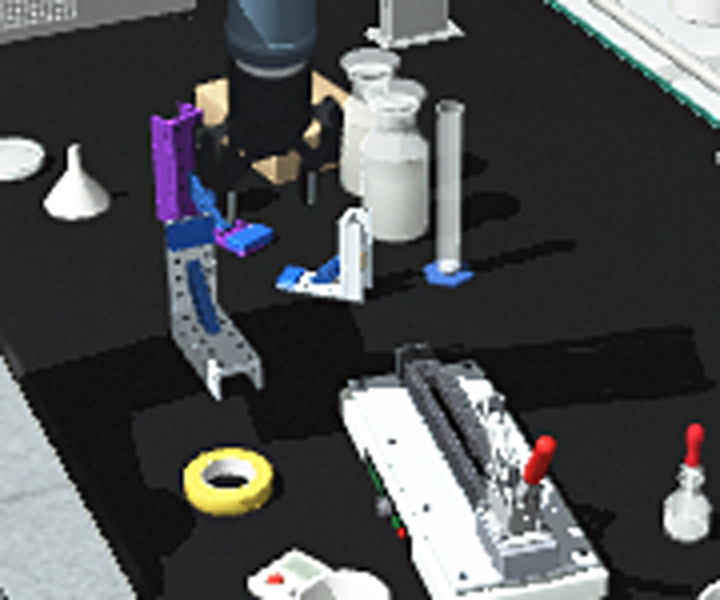

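The carriage stands on its feet with its grip block at (190,233), and the arm is clear of it. Before regrasping I'll refine the rail pose from edge profiles.

```bash
cat >> h.py <<'E'
def profile(c,C,yaw,ys,offs,z):
    ey=np.array([-np.sin(yaw),np.cos(yaw)]);ex=np.array([np.cos(yaw),np.sin(yaw)])
    g=cv2.cvtColor(c["color"],cv2.COLOR_BGR2GRAY)
    O,Y=np.meshgrid(offs,ys)
    X=np.c_[(np.array(C)+O[...,None]*ex+Y[...,None]*ey).reshape(-1,2),np.full(O.size,z)]
    p=X@c["R"].T+c["t"];q=p@c["camera_matrix"].T;uv=(q[:,:2]/q[:,2:]).astype(np.float32).reshape(*O.shape,2)
    return cv2.remap(g,uv[...,0],uv[...,1],cv2.INTER_CUBIC).astype(float)
def cross(o,v,lo,hi):
    m=(o>=lo)&(o<=hi);a=o[m];b=v[m];h=(b[:3].mean()+b[-3:].mean())/2
    s=np.nonzero(np.diff(np.sign(b-h)))[0]
    return [round(float(a[i]),1) for i in s]
E
python3 - <<'E'
from h import *
C=[.572,-.1];yaw=np.deg2rad(-8.4)
o=np.arange(-95,95.1,.5)/1000
for n,ranges in (("top0",[(-.16,-.11),(-.1,-.05),(-.05,0),(0,.05),(.05,.1),(.1,.16)]),("side2",[(-.1,-.05),(-.05,0),(0,.05),(.05,.1),(.1,.16)])):
    c=load(n)
    for a,b in ranges:
        y=np.arange(a,b,.002)
        v5=np.median(profile(c,C,yaw,y,o,.05),0);v0=np.median(profile(c,C,yaw,y,o,0.0),0);v8=np.median(profile(c,C,yaw,y,o,.08),0)
        print(n,a,"deck far z5",cross(o*1e3,v5,60,92),"near z5",cross(o*1e3,v5,-92,-60),"near z0",cross(o*1e3,v0,-95,-60))
        print("   z8:",v8[110:270:6].astype(int).tolist())
print((o[110:270:6]*1e3).tolist())
E
```

```text
top0 -0.16 deck far z5 [78.0] near z5 [-76.5] near z0 [-71.5]
   z8: [249, 250, 249, 247, 240, 226, 205, 194, 195, 197, 189, 174, 165, 157, 144, 132, 122, 117, 120, 126, 129, 125, 119, 122, 127, 130, 133]
top0 -0.1 deck far z5 [75.0] near z5 [-76.5] near z0 [-71.0]
   z8: [250, 250, 250, 250, 249, 249, 244, 233, 204, 160, 123, 102, 95, 99, 110, 125, 127, 120, 110, 100, 90, 98, 116, 140, 164, 198, 225]
top0 -0.05 deck far z5 [74.0] near z5 [-76.5] near z0 [-71.0]
   z8: [250, 250, 250, 249, 249, 248, 244, 231, 200, 156, 120, 95, 79, 61, 46, 46, 59, 78, 92, 103, 112, 121, 130, 146, 168, 201, 230]
top0 0 deck far z5 [74.5] near z5 [-76.5] near z0 [-71.0]
   z8: [250, 250, 250, 249, 249, 248, 244, 231, 199, 155, 118, 96, 79, 62, 48, 48, 63, 81, 96, 107, 117, 126, 135, 147, 171, 203, 231]
top0 0.05 deck far z5 [74.0] near z5 [-77.0] near z0 [-72.0]
   z8: [250, 250, 249, 249, 249, 248, 244, 228, 195, 151, 116, 93, 75, 57, 44, 47, 62, 80, 95, 106, 116, 126, 135, 150, 177, 207, 233]
top0 0.1 deck far z5 [74.0] near z5 [-78.0] near z0 [-73.0]
   z8: [249, 250, 250, 250, 249, 248, 242, 225, 1
[... 589 characters left out ...]
, -76.0, -75.0, -61.0]
   z8: [253, 253, 253, 255, 255, 194, 87, 69, 73, 94, 107, 115, 79, 9, 2, 50, 79, 104, 106, 103, 111, 111, 171, 233, 178, 220, 247]
side2 0.05 deck far z5 [71.5] near z5 [-85.0] near z0 [-67.0]
   z8: [253, 253, 253, 255, 255, 175, 77, 69, 73, 97, 109, 114, 74, 9, 9, 58, 86, 107, 106, 105, 106, 112, 131, 222, 255, 254, 253]
side2 0.1 deck far z5 [69.5] near z5 [-78.0] near z0 [-66.0]
   z8: [17, 17, 17, 19, 19, 23, 40, 57, 72, 95, 106, 96, 73, 65, 80, 65, 75, 101, 102, 102, 70, 27, 28, 32, 30, 32, 33]
[-40.0, -37.0, -34.0, -31.0, -28.0, -25.0, -22.0, -19.0, -16.0, -13.0, -10.0, -7.0, -4.0, -1.0, 2.0, 5.0, 8.0, 11.0, 14.0, 17.0, 20.0, 23.0, 26.0, 29.0, 32.0, 35.0, 38.0]
```

```bash
python3 - <<'E'
from h import *
R=Rzy([0,0,-1],[-.0035,1,0]); rel([.454,.296,.21],R); wrist(R,33)
E
```

```text
shift [0.1977, -0.0008, 0.0715] rv [8.03, -7.59, -89.5]
q4 q5 q6 [ -0.  75. -57.]
```

Request:
{"api": "move_arm", "payload": {"plan": [0.198,-0.001,0.072,3.2,-3,-35.4,0.07,0.198,-0.001,0.072,3.2,-3,-35.4,0.07,0.198,-0.001,0.072,3.2,-3,-35.4,0.07,0.198,-0.001,0.072,3.2,-3,-35.4,0.07,0.198,-0.001,0.072,3.2,-3,-35.4,0.07]}}

```text
time: 8.68
tool_pos: [0.4518, 0.294, 0.2055]
eef_rot: [178.2, -6.6, 126.2]
ft_force: [1.9, 0.6, 0.7]
grip_width: 0.0704
finger_force: 0.0
```

Request:
{"api": "move_arm", "payload": {"plan": [0,0,0,3.2,-3,-35.4,0.07,0,0,0,3.2,-3,-35.4,0.07,0,0,0,3.2,-3,-35.4,0.07,0,0,0,3.2,-3,-35.4,0.07,0,0,0,3.2,-3,-35.4,0.07]}}

```text
time: 9.1
tool_pos: [0.452, 0.2923, 0.2054]
eef_rot: [178.7, -2.6, 161.7]
ft_force: [0.1, -0.4, 0.5]
grip_width: 0.0701
finger_force: 0.0
```

Request:
{"api": "move_arm", "payload": {"plan": [0,0,0,1.6,-1.5,-18,0.07,0,0,0,1.6,-1.5,-18,0.07,0,0,0,1.6,-1.5,-18,0.07,0,0,0,1.6,-1.5,-18,0.07,0,0,0,1.6,-1.5,-18,0.07]}}

```text
time: 9.52
tool_pos: [0.4524, 0.2923, 0.206]
eef_rot: [179.7, -0.7, 179.2]
ft_force: [-0.3, -0.2, -0.2]
grip_width: 0.0702
finger_force: 0.0
```

```bash
python3 - <<'E'
from h import *
R=Rzy([0,0,-1],[-.0035,1,0]); rel([.454,.296,.107],R)
E
```

```text
shift [-0.0028, 0.0033, 0.0989] rv [0.28, -0.72, -1.03]
```

Request:
{"api": "move_arm", "payload": {"plan": [-0.002,0.003,0.03,0.3,-0.7,-1,0.07,-0.002,0.003,0.065,0.3,-0.7,-1,0.07,-0.002,0.003,0.09,0.3,-0.7,-1,0.07,-0.002,0.003,0.099,0.3,-0.7,-1,0.07,-0.002,0.003,0.099,0.3,-0.7,-1,0.07]}}

```text
time: 9.93
tool_pos: [0.4521, 0.2952, 0.1053]
eef_rot: [-179.9, -0.2, -179.8]
ft_force: [-0.8, 0.3, -0.6]
grip_width: 0.0699
finger_force: 0.0
```

Request:
{"api": "move_arm", "payload": {"plan": [0,0,0,0,0,0,0.05,0,0,0,0,0,0,0.04,0,0,0,0,0,0,0.03,0,0,0,0,0,0,0.024,0,0,0,0,0,0,0.024]}}

```text
time: 10.35
tool_pos: [0.4551, 0.2968, 0.1095]
eef_rot: [180.0, 0.3, -179.7]
ft_force: [0.5, -0.6, 0.1]
grip_width: 0.0239
finger_force: 0.0
```

```bash
python3 - <<'E'
from h import *
from cell import observe
print(observe()["ft_force"])
R=Rzy([0,0,-1],[-.0035,1,0]); rel([.454,.296,.107],R)
E
```

```text
[ 0.5446719  -0.55591257  0.14306243]
shift [0.0011, -0.0008, 0.0025] rv [0.01, 0.31, 0.12]
```

Request:
{"api": "move_arm", "payload": {"plan": [0.001,-0.001,0.002,0,0.3,0.1,0.024,0.001,-0.001,0.002,0,0.3,0.1,0.0,0.001,-0.001,0.002,0,0.3,0.1,0.0,0.001,-0.001,0.002,0,0.3,0.1,0.0,0.001,-0.001,0.002,0,0.3,0.1,0.0]}}

```text
time: 10.77
tool_pos: [0.4535, 0.2957, 0.1067]
eef_rot: [-180.0, -0.1, -179.8]
ft_force: [-1.5, 1.4, 3.9]
grip_width: 0.0155
finger_force: 59.5
```

Request:
{"api": "move_arm", "payload": {"plan": [0,0,0,0,0,0,0.0,0,0,0,0,0,0,0.0,0,0,0,0,0,0,0.0,0,0,0,0,0,0,0.0,0,0,0,0,0,0,0.0]}}

```text
time: 11.18
tool_pos: [0.4535, 0.2957, 0.1066]
eef_rot: [-180.0, -0.1, -179.8]
ft_force: [-1.9, 1.6, 6.1]
grip_width: 0.0153
finger_force: 59.6
```

```bash
python3 - <<'E'
from h import *
from cell import observe
o=observe();print(o["tool_pos"],o["eef_rot"],o["ft_force"])
R=Rzy([0,0,-1],[.1426,.9898,0]); rel([.592,.026,.25],R)
E
```

```text
[0.45354756 0.29573074 0.10664665] [-1.79983806e+02 -7.25293893e-02 -1.79767482e+02] [-1.90604671  1.61072677  6.09637547]
shift [-0.1372, -0.2703, -0.1435] rv [-0.02, -0.07, 8.43]
```

Request:
{"api": "move_arm", "payload": {"plan": [0,0,-0.02,0,0,0,0,0,0,-0.06,0,0,0,0,0,0,-0.1,0,0,0,0,0,0,-0.13,0,0,0,0,0,0,-0.144,0,0,0,0]}}

```text
time: 11.6
tool_pos: [0.4548, 0.2959, 0.2539]
eef_rot: [180.0, 0.1, -179.8]
ft_force: [1.4, 0.2, -4.5]
grip_width: 0.0153
finger_force: 59.8
```

Request:
{"api": "move_arm", "payload": {"plan": [-0.008,-0.016,0,0,0,1,0,-0.025,-0.05,0,0,0,3,0,-0.041,-0.081,0,0,0,5,0,-0.058,-0.115,0,0,0,7,0,-0.075,-0.148,0,0,0,8.4,0]}}

```text
time: 12.02
tool_pos: [0.5285, 0.1462, 0.2484]
eef_rot: [-179.9, -0.3, 171.8]
ft_force: [0.3, 1.9, -4.3]
grip_width: 0.0157
finger_force: 59.8
```

Request:
{"api": "move_arm", "payload": {"plan": [-0.009,-0.03,0,0,0,0,0,-0.019,-0.06,0,0,0,0,0,-0.027,-0.085,0,0,0,0,0,-0.033,-0.105,0,0,0,0,0,-0.033,-0.105,0,0,0,0,0]}}

```text
time: 12.43
tool_pos: [0.5465, 0.0351, 0.2483]
eef_rot: [-179.8, -0.3, 171.6]
ft_force: [-0.7, 0.5, -5.1]
grip_width: 0.015
finger_force: 60.0
```

Request:
{"api": "move_arm", "payload": {"plan": [0,0,0,0,0,0,0,0,0,0,0,0,0,0,0,0,0,0,0,0,0,0,0,0,0,0,0,0]}}

```text
time: 12.77
tool_pos: [0.5465, 0.0403, 0.2499]
eef_rot: [-180.0, -0.1, 171.9]
ft_force: [-0.2, -0.3, -5.3]
grip_width: 0.0151
finger_force: 60.1
```

```bash
python3 - <<'E'
from h import *
from cell import observe
o=observe();print(o["tool_pos"],o["eef_rot"],o["ft_force"])
R=Rzy([0,0,-1],[.1426,.9898,0]); rel([.592,.026,.25],R)
E
```

```text
[0.54653518 0.04029825 0.2498667 ] [-1.79951165e+02 -1.41993166e-01  1.71915866e+02] [-0.16937769 -0.25946718 -5.30408447]
shift [-0.047, -0.0078, -0.0002] rv [-0.05, -0.14, 0.11]
```

Request:
{"api": "move_arm", "payload": {"plan": [-0.02,-0.004,0,0,-0.1,0.1,0,-0.04,-0.008,0.0,0,-0.1,0.1,0,-0.047,-0.008,0.02,0,-0.1,0.1,0,-0.047,-0.008,0.04,0,-0.1,0.1,0,-0.047,-0.008,0.052,0,-0.1,0.1,0]}}

```text
time: 13.18
tool_pos: [0.5915, 0.0255, 0.1959]
eef_rot: [-180.0, -0.2, 171.8]
ft_force: [-0.9, 0.4, -6.3]
grip_width: 0.0152
finger_force: 60.0
```

Request:
{"api": "move_arm", "payload": {"plan": [0,0,0,0,0,0,0,0,0,0,0,0,0,0,0,0,0,0,0,0,0,0,0,0,0,0,0,0]}}

```text
time: 13.52
tool_pos: [0.5931, 0.0247, 0.2]
eef_rot: [-179.9, 0.2, 171.8]
ft_force: [-0.7, -0.8, -5.2]
grip_width: 0.0154
finger_force: 60.1
```

```bash
python3 - <<'E'
from h import *
from cell import *
o=observe();print(o["tool_pos"],o["eef_rot"],o["ft_force"])
s=read_camera("side");np.savez("side3.npz",**s);t=read_camera("top");np.savez("top3.npz",**t)
a=cv2.resize(s["color"][190:280,290:380],(600,600),interpolation=cv2.INTER_CUBIC)
b=cv2.resize(t["color"][170:225,330:350],(200,600),interpolation=cv2.INTER_CUBIC)
cv2.imwrite("pics/above.png",a)
print(proj(s,[.585,-.027,.1]),proj(t,[.585,-.027,.1]))
E
```

```text
[0.59306893 0.02474838 0.19998493] [-1.79941351e+02  1.66891949e-01  1.71754017e+02] [-0.70304855 -0.76873336 -5.17900178]
[329.17271669 213.77055742] [338.62694308 192.12468778]
```

View pics/above.png

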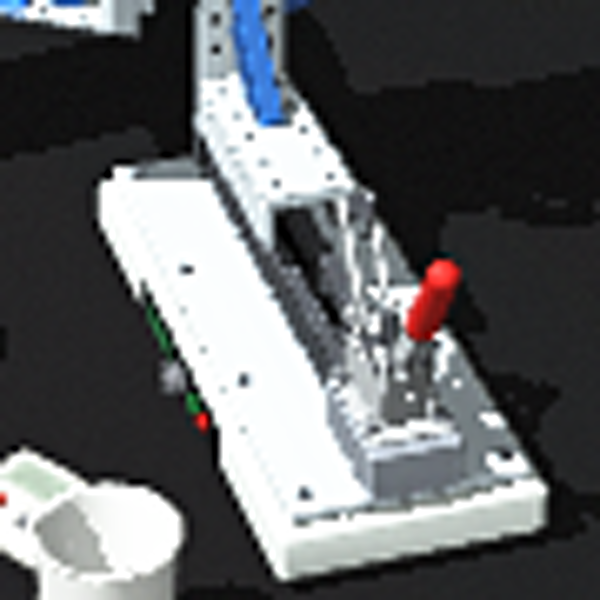

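The carriage hangs over the rail's far half, with its skirts above the rail at about (280,235) and the clamp open. I'll check the camera bias against the known standing carriage pose.

```bash
python3 - <<'E'
from h import *
o=np.arange(-45,45.1,.5)/1000
for n in("side2","top2"):
    c=load(n)
    for a,b in((-.072,-.045),(-.045,-.02)):
        y=np.arange(a,b,.002)
        v=np.median(profile(c,[.4543,.246],np.deg2rad(.2),y,o,.036),0)
        print(n,a,"far",cross(o*1e3,v,12,44),"near",cross(o*1e3,v,-44,-10)); print(v[::6].astype(int).tolist())
# end of the rail away from clamp & carriage over the rail, in images 3
C=np.array([.5863,-.0267]);yaw=np.deg2rad(-8.25)
for n in("side3","top3"):
    c=load(n);y=np.arange(-.072,-.03,.002)
    v=np.median(profile(c,C,yaw,y,o,.1294),0);print(n,"plate",v[::6].astype(int).tolist())
    y=np.arange(-.105,-.08,.002)
    v=np.median(profile(c,C,yaw,y,o,.08),0);print(n,"rail",v[::6].astype(int).tolist())
print((o[::6]*1e3).astype(int).tolist())
E
```

```text
side2 -0.072 far [24.5] near [-41.5]
[10, 55, 116, 123, 113, 115, 133, 217, 209, 112, 94, 109, 130, 131, 129, 128, 127, 126, 128, 132, 116, 105, 137, 96, 31, 10, 15, 18, 19, 18, 17]
side2 -0.045 far [25.0] near [-41.5]
[10, 56, 119, 124, 119, 119, 125, 128, 134, 105, 83, 109, 132, 133, 130, 130, 129, 129, 132, 126, 116, 126, 143, 104, 31, 9, 15, 18, 18, 18, 16]
top2 -0.072 far [27.5] near [-30.5]
[30, 30, 32, 41, 57, 86, 112, 128, 138, 135, 133, 135, 138, 140, 140, 141, 140, 140, 139, 136, 132, 128, 120, 104, 82, 59, 36, 25, 20, 19, 19]
top2 -0.045 far [27.5] near [-27.5, -27.0]
[20, 20, 19, 24, 33, 53, 79, 101, 120, 130, 133, 137, 140, 142, 142, 141, 142, 141, 139, 137, 134, 128, 121, 106, 85, 62, 38, 25, 21, 19, 20]
side3 plate [55, 108, 219, 245, 232, 224, 240, 254, 255, 241, 239, 253, 255, 253, 253, 253, 252, 252, 254, 253, 242, 255, 255, 200, 69, 9, 11, 16, 18, 17, 17]
side3 rail [253, 253, 253, 255, 255, 216, 108, 67, 70, 81, 104, 114, 100, 40, 15, 36, 73, 85, 103, 101, 99, 146, 218, 197, 120, 118, 152, 219, 197, 138, 125]
top3 plate [249, 248, 248, 246, 242, 237, 235, 237, 240, 241, 242, 243, 246, 247, 248, 247, 247, 247, 246, 243, 240, 237, 232, 221, 193, 160, 145, 136, 136, 135, 135]
top3 rail [249, 249, 249, 249, 248, 247, 244, 237, 212, 171, 132, 102, 85, 69, 52, 44, 51, 70, 85, 97, 110, 118, 127, 142, 168, 199, 226, 239, 244, 246, 246]
[-45, -42, -39, -36, -33, -30, -27, -24, -21, -18, -15, -12, -9, -6, -3, 0, 3, 6, 9, 12, 15, 18, 21, 24, 27, 30, 33, 36, 39, 42, 45]
```

Request:
{"api": "move_arm", "payload": {"plan": [0.001,0,0.003,0,0.1,0,0,0.001,0,0.006,0,0.1,0,0,0.001,0,0.009,0,0.1,0,0,0.001,0,0.011,0,0.1,0,0,0.001,0,0.012,0,0.1,0,0]}}

```text
time: 14.03
tool_pos: [0.5913, 0.0248, 0.186]
eef_rot: [-179.9, -0.1, 171.7]
ft_force: [0.2, -0.8, -5.3]
grip_width: 0.015
finger_force: 60.1
```

Request:
{"api": "move_arm", "payload": {"plan": [0,0,0.001,0,0,0,0,0,0,0.002,0,0,0,0,0,0,0.003,0,0,0,0,0,0,0.004,0,0,0,0,0,0,0.005,0,0,0,0]}}

```text
time: 14.45
tool_pos: [0.5912, 0.0247, 0.1811]
eef_rot: [-179.9, -0.1, 171.7]
ft_force: [-0.0, 0.4, -4.6]
grip_width: 0.0153
finger_force: 60.1
```

Request:
{"api": "move_arm", "payload": {"plan": [0,0,0.0015,0,0,0,0,0,0,0.003,0,0,0,0,0,0,0.0045,0,0,0,0,0,0,0.006,0,0,0,0,0,0,0.007,0,0,0,0]}}

```text
time: 14.87
tool_pos: [0.5912, 0.0248, 0.174]
eef_rot: [-179.9, -0.1, 171.7]
ft_force: [-0.4, 0.3, -4.3]
grip_width: 0.0153
finger_force: 60.1
```

Request:
{"api": "move_arm", "payload": {"plan": [0,0,0.001,0,0,0,0,0,0,0.002,0,0,0,0,0,0,0.003,0,0,0,0,0,0,0.004,0,0,0,0,0,0,0.005,0,0,0,0]}}

```text
time: 15.28
tool_pos: [0.5912, 0.0248, 0.1692]
eef_rot: [-179.9, -0.1, 171.7]
ft_force: [0.1, 0.5, -5.2]
grip_width: 0.0151
finger_force: 60.1
```

Request:
{"api": "move_arm", "payload": {"plan": [0,0,0.0005,0,0,0,0,0,0,0.001,0,0,0,0,0,0,0.001,0,0,0,0,0,0,0.001,0,0,0,0,0,0,0.001,0,0,0,0]}}

```text
time: 15.7
tool_pos: [0.5915, 0.0248, 0.1687]
eef_rot: [-179.9, -0.1, 171.7]
ft_force: [-0.0, 1.0, -0.8]
grip_width: 0.0155
finger_force: 60.5
```

Request:
{"api": "move_arm", "payload": {"plan": [0,0,0.0005,0,0,0,0,0,0,0.001,0,0,0,0,0,0,0.001,0,0,0,0,0,0,0.001,0,0,0,0,0,0,0.001,0,0,0,0]}}

```text
time: 16.12
tool_pos: [0.5918, 0.0249, 0.1686]
eef_rot: [-180.0, 0.0, 171.7]
ft_force: [-1.5, 1.4, 5.2]
grip_width: 0.0153
finger_force: 61.6
```

Request:
{"api": "move_arm", "payload": {"plan": [0,-0.005,0,0,0,0,0,0,-0.015,0,0,0,0,0,0,-0.025,0,0,0,0,0,0,-0.035,0,0,0,0,0,0,-0.045,0,0,0,0,0]}}

```text
time: 16.53
tool_pos: [0.5857, -0.0207, 0.1686]
eef_rot: [-179.9, 0.1, 171.7]
ft_force: [0.4, 3.2, 5.3]
grip_width: 0.0151
finger_force: 61.7
```

Request:
{"api": "move_arm", "payload": {"plan": [0,-0.002,0,0,0,0,0,0,-0.004,0,0,0,0,0,0,-0.005,0,0,0,0,0,0,-0.006,0,0,0,0,0,0,-0.007,0,0,0,0,0]}}

```text
time: 16.95
tool_pos: [0.5848, -0.0273, 0.1686]
eef_rot: [-180.0, 0.1, 171.7]
ft_force: [-0.3, 2.6, 6.1]
grip_width: 0.0152
finger_force: 61.7
```

Request:
{"api": "move_arm", "payload": {"plan": [0,-0.001,0,0,0,0,0,0,-0.002,0,0,0,0,0,0,-0.003,0,0,0,0,0,0,-0.004,0,0,0,0,0,0,-0.005,0,0,0,0,0]}}

```text
time: 17.37
tool_pos: [0.584, -0.0322, 0.1686]
eef_rot: [-180.0, 0.1, 171.7]
ft_force: [0.4, 2.4, 6.0]
grip_width: 0.0154
finger_force: 61.6
```

Request:
{"api": "move_arm", "payload": {"plan": [0,-0.001,0,0,0,0,0,0,-0.002,0,0,0,0,0,0,-0.003,0,0,0,0,0,0,-0.004,0,0,0,0,0,0,-0.005,0,0,0,0,0]}}

```text
time: 17.78
tool_pos: [0.5833, -0.0371, 0.1685]
eef_rot: [-180.0, 0.1, 171.7]
ft_force: [0.7, 3.7, 5.1]
grip_width: 0.0151
finger_force: 61.6
```

Request:
{"api": "move_arm", "payload": {"plan": [0,-0.001,0,0,0,0,0,0,-0.002,0,0,0,0,0,0,-0.003,0,0,0,0,0,0,-0.004,0,0,0,0,0,0,-0.005,0,0,0,0,0]}}

```text
time: 18.2
tool_pos: [0.5823, -0.042, 0.1682]
eef_rot: [-179.9, 0.0, 171.7]
ft_force: [0.7, 1.9, 5.3]
grip_width: 0.0153
finger_force: 61.5
```

Request:
{"api": "move_arm", "payload": {"plan": [0,-0.001,0,0,0,0,0,0,-0.002,0,0,0,0,0,0,-0.003,0,0,0,0,0,0,-0.004,0,0,0,0,0,0,-0.005,0,0,0,0,0]}}

```text
time: 18.62
tool_pos: [0.5804, -0.0465, 0.1663]
eef_rot: [-180.0, -0.2, 171.7]
ft_force: [1.6, 0.2, -4.2]
grip_width: 0.0155
finger_force: 60.0
```

The key has dropped: z is down 2 mm and the contact force is gone. I'll lower it to seat.

Request:
{"api": "move_arm", "payload": {"plan": [0,0,0.001,0,0,0,0,0,0,0.002,0,0,0,0,0,0,0.003,0,0,0,0,0,0,0.004,0,0,0,0,0,0,0.0045,0,0,0,0]}}

```text
time: 19.03
tool_pos: [0.5807, -0.0465, 0.1625]
eef_rot: [-179.9, -0.1, 171.7]
ft_force: [0.2, 0.8, -4.3]
grip_width: 0.0149
finger_force: 60.1
```

Request:
{"api": "move_arm", "payload": {"plan": [0,0,0.0005,0,0,0,0,0,0,0.001,0,0,0,0,0,0,0.0015,0,0,0,0,0,0,0.002,0,0,0,0,0,0,0.002,0,0,0,0]}}

```text
time: 19.45
tool_pos: [0.5808, -0.0464, 0.1608]
eef_rot: [-179.9, -0.1, 171.7]
ft_force: [-0.0, 0.2, -4.5]
grip_width: 0.0155
finger_force: 60.1
```

Request:
{"api": "move_arm", "payload": {"plan": [0,0,0.0005,0,0,0,0,0,0,0.001,0,0,0,0,0,0,0.0015,0,0,0,0,0,0,0.0015,0,0,0,0,0,0,0.0015,0,0,0,0]}}

```text
time: 19.87
tool_pos: [0.5811, -0.0464, 0.1607]
eef_rot: [-179.9, -0.1, 171.7]
ft_force: [-2.6, 1.2, 6.0]
grip_width: 0.0155
finger_force: 61.7
```

```bash
python3 - <<'E'
from h import *
from cell import *
o=observe();print(o["tool_pos"],o["eef_rot"],o["ft_force"],np.round(o["q"],1))
C=np.array([.574,-.1]);a=np.deg2rad(-8.2);ex=np.array([np.cos(a),np.sin(a)]);ey=np.array([-np.sin(a),np.cos(a)])
d=o["tool_pos"][:2]-C;print("shaker xy grip",d@ex,d@ey)
# red handle from side/top earlier: position in shaker frame
for n in("side2","top2"):
    c=load(n);W=pts(c);hsv=cv2.cvtColor(c["color"],cv2.COLOR_BGR2HSV)
    m=(cv2.inRange(hsv,(0,150,80),(6,255,255))>0)&(W[...,0]>.48)&(W[...,0]<.62)&(W[...,1]>-.4)&(W[...,1]<-.15)&(W[...,2]>.1)
    Q=W[m];D=Q[:,:2]-C;print(n,"red x",np.median(D@ex),"y",(D@ey).min(),(D@ey).max(),"z",Q[:,2].min(),Q[:,2].max())
for th in(0,1,1.12):
    e=np.deg2rad(64)-th; 
    print(th,"grip pt s-frame y,z",-.152-.085*np.cos(e),.119+.085*np.sin(e),"end",-.152-.106*np.cos(e),.119+.106*np.sin(e))
E
```

```text
[ 0.58108999 -0.04643856  0.160725  ] [-1.79939388e+02 -5.06497403e-02  1.71738712e+02] [-2.62282483  1.24964021  5.9655146 ] [-16.2  15.5  94.5  -0.1  70.1 -97.9]
shaker xy grip -0.000621907513782187 0.054025078393936915
side2 red x -0.0017258255501660128 y -0.2153714579458758 -0.17590795968046244 z 0.15256687234486196 0.2151222716460828
top2 red x 0.002691249327191545 y -0.20475932973426506 -0.16874377630445553 z 0.16032346869170166 0.2160484158443188
0 grip pt s-frame y,z -0.18926154747707158 0.1953974939354292 end -0.1984673415596422 0.2142721689077117
1 grip pt s-frame y,z -0.23641877448077786 0.128923231084862 end -0.25727517758779356 0.1313748528822985
1.12 grip pt s-frame y,z -0.23699962022932308 0.1187459116869051 end -0.25799952640362644 0.1186831369271993
```

Request:
{"api": "move_arm", "payload": {"plan": [0,0,-0.001,0,0,0,0,0,0,-0.001,0,0,0,0.05,0,0,-0.001,0,0,0,0.05,0,0,-0.001,0,0,0,0.05,0,0,-0.001,0,0,0,0.05]}}

```text
time: 20.28
tool_pos: [0.581, -0.0466, 0.1604]
eef_rot: [-179.9, -0.1, 171.7]
ft_force: [0.2, 0.7, 0.7]
grip_width: 0.0497
finger_force: 0.0
```

Request:
{"api": "move_arm", "payload": {"plan": [0,0,-0.01,0,0,0,0.05,0,0,-0.04,0,0,0,0.05,0,0,-0.08,0,0,0,0.05,0,0,-0.115,0,0,0,0.05,0,0,-0.15,0,0,0,0.05]}}

```text
time: 20.7
tool_pos: [0.581, -0.0464, 0.3131]
eef_rot: [-179.9, -0.0, 171.7]
ft_force: [1.3, 0.2, -0.6]
grip_width: 0.0502
finger_force: 0.0
```

Request:
{"api": "move_arm", "payload": {"plan": [0,-0.02,0,0,0,0,0,0,-0.06,0,0,0,0,0,0,-0.1,0,0,0,0,0,0,-0.14,0,0,0,0,0,0,-0.18,0,0,0,0,0]}}

```text
time: 21.12
tool_pos: [0.5548, -0.226, 0.3117]
eef_rot: [-179.9, -0.0, 171.8]
ft_force: [1.3, 0.3, -0.3]
grip_width: 0.0002
finger_force: 0.0
```

Request:
{"api": "move_arm", "payload": {"plan": [0,-0.04,0,0,0,0,0,0,-0.065,0,0,0,0,0,0,-0.065,0,0,0,0,0,0,-0.065,0,0,0,0,0,0,-0.065,0,0,0,0,0]}}

```text
time: 21.53
tool_pos: [0.5459, -0.2884, 0.311]
eef_rot: [-180.0, -0.1, 171.7]
ft_force: [0.1, 0.9, -0.5]
grip_width: -0.0001
finger_force: 0.0
```

```bash
python3 - <<'E'
from h import *
from cell import *
o=observe();print(o["tool_pos"],o["eef_rot"],o["ft_force"],np.round(o["q"],1),o["grip_width"])
C=np.array([.574,-.1]);a=np.deg2rad(-8.2);ex=np.array([np.cos(a),np.sin(a)]);ey=np.array([-np.sin(a),np.cos(a)])
d=o["tool_pos"][:2]-C;print("shaker xy",d@ex,d@ey)
R=Rzy([0,0,-1],[ey[0],ey[1],0]); rel(np.r_[C-.195*ey,.24],R)
c=load("side2");W=pts(c);D=W[...,:2]-C;X=D@ex;Y=D@ey
for y in np.arange(-.21,-.02,.01):
    m=(abs(X)<.03)&(abs(Y-y)<.005)&(W[...,2]>.08)
    if m.any(): print(round(y,2),W[m][:,2].max().round(3),end=" | ")
s=read_camera("side");cv2.imwrite("pics/seat.png",cv2.resize(s["color"][160:280,290:410],(600,600),interpolation=cv2.INTER_CUBIC))
E
```

```text
[ 0.54593352 -0.28842287  0.31099076] [-1.79968357e+02 -7.67053949e-02  1.71719326e+02] [ 0.06057684  0.89830655 -0.46010322] [-3.880e+01  1.280e+01  8.010e+01 -1.000e-01  8.720e+01 -1.205e+02] -5.830493621502932e-05
shaker xy -0.0009049812234029463 -0.19049956828949652
shift [-0.001, -0.0045, 0.071] rv [-0.03, -0.08, -0.08]
-0.21 0.215 | -0.2 0.214 | -0.19 0.184 | -0.18 0.164 | -0.17 0.144 | -0.16 0.145 | -0.15 0.132 | -0.14 0.132 | -0.13 0.136 | -0.12 0.132 | -0.11 0.141 | -0.1 0.149 | -0.09 0.174 | -0.08 0.175 | -0.07 0.171 | -0.06 0.154 | -0.05 0.086 | -0.04 0.146 | -0.03 0.083 |
```

View pics/seat.png

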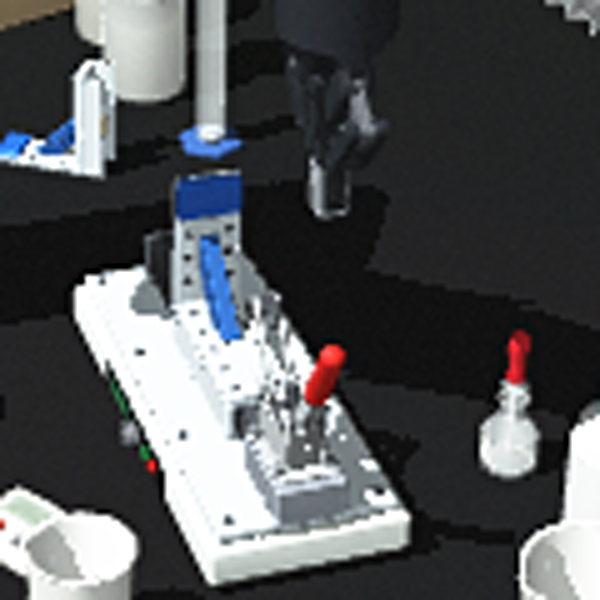

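The carriage is seated on the rail, with its grip block at (208,195) and its base flush. The red handle stands open with its tip at (332,355), and the closed fingers are above it. Now pressing the handle down.

Request:
{"api": "move_arm", "payload": {"plan": [-0.001,-0.004,0.02,0,0,0,0,-0.001,-0.004,0.05,0,0,0,0,-0.001,-0.004,0.075,0,0,0,0,-0.001,-0.004,0.085,0,0,0,0,-0.001,-0.004,0.09,0,0,0,0]}}

```text
time: 22.0
tool_pos: [0.5457, -0.291, 0.2186]
eef_rot: [179.9, -0.3, 171.8]
ft_force: [1.1, -0.1, -0.2]
grip_width: 0.0002
finger_force: 0.0
```

Request:
{"api": "move_arm", "payload": {"plan": [0,-0.001,0.004,0,0,0,0,0,-0.003,0.008,0,0,0,0,0,-0.005,0.012,0,0,0,0,0,-0.007,0.016,0,0,0,0,0,-0.008,0.02,0,0,0,0]}}

```text
time: 22.42
tool_pos: [0.5454, -0.3017, 0.2014]
eef_rot: [-179.9, 0.0, 171.7]
ft_force: [-0.3, 0.4, 0.7]
grip_width: 0.0001
finger_force: 0.4
```

Request:
{"api": "move_arm", "payload": {"plan": [0,-0.003,0.007,0,0,0,0,0,-0.006,0.014,0,0,0,0,0,-0.009,0.021,0,0,0,0,0,-0.011,0.028,0,0,0,0,0,-0.013,0.035,0,0,0,0]}}

```text
time: 22.83
tool_pos: [0.5428, -0.3141, 0.1646]
eef_rot: [-180.0, -0.1, 171.7]
ft_force: [0.4, 0.2, 0.4]
grip_width: 0.0
finger_force: 0.4
```

```bash
python3 - <<'E'
from h import *
from cell import *
C=np.array([.574,-.1]);a=np.deg2rad(-8.2);ex=np.array([np.cos(a),np.sin(a)]);ey=np.array([-np.sin(a),np.cos(a)])
o=observe();d=o["tool_pos"][:2]-C;print("shaker xy",d@ex,d@ey,o["tool_pos"][2],o["ft_force"])
s=read_camera("side");cv2.imwrite("pics/press.png",cv2.resize(s["color"][190:270,310:390],(560,560),interpolation=cv2.INTER_CUBIC))
E
```

```text
shaker xy -0.00036804498075655636 -0.21637665243990511 0.16456621296964563 [0.3778101  0.24112206 0.43295663]
```

View pics/press.png

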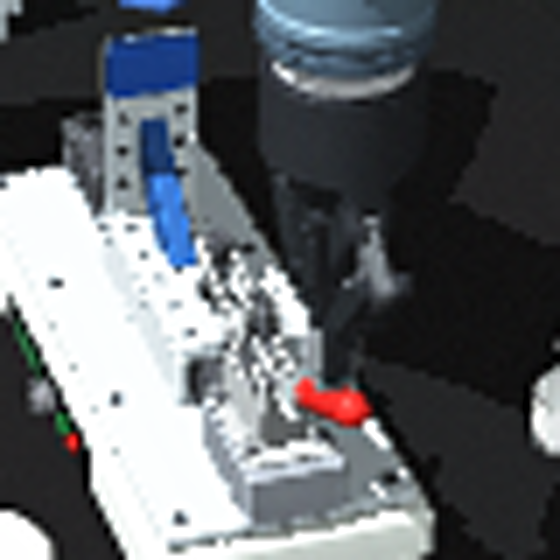

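The handle (red, 300–370, 390–415) is turning down under the fingertips. Continuing to the stop.

Request:
{"api": "move_arm", "payload": {"plan": [0,-0.003,0.007,0,0,0,0,0,-0.006,0.014,0,0,0,0,0,-0.009,0.021,0,0,0,0,0,-0.011,0.027,0,0,0,0,0,-0.013,0.031,0,0,0,0]}}

```text
time: 23.3
tool_pos: [0.5408, -0.3267, 0.1334]
eef_rot: [-180.0, -0.1, 171.7]
ft_force: [-0.2, 0.1, -0.3]
grip_width: 0.0
finger_force: 0.0
```

Request:
{"api": "move_arm", "payload": {"plan": [0,0,0.002,0,0,0,0,0,0,0.004,0,0,0,0,0,0,0.005,0,0,0,0,0,0,0.006,0,0,0,0,0,0,0.006,0,0,0,0]}}

```text
time: 23.72
tool_pos: [0.5411, -0.3267, 0.1286]
eef_rot: [-179.9, -0.1, 171.7]
ft_force: [-0.8, 0.8, 0.6]
grip_width: 0.0
finger_force: 0.0
```

Request:
{"api": "move_arm", "payload": {"plan": [0,0,0.001,0,0,0,0,0,0,0.0015,0,0,0,0,0,0,0.002,0,0,0,0,0,0,0.0025,0,0,0,0,0,0,0.0025,0,0,0,0]}}

```text
time: 24.13
tool_pos: [0.5414, -0.3268, 0.1273]
eef_rot: [-179.9, -0.1, 171.7]
ft_force: [-2.3, 2.0, 6.2]
grip_width: -0.0
finger_force: 3.0
```

```bash
python3 - <<'E'
from h import *
from cell import *
C=np.array([.574,-.1]);a=np.deg2rad(-8.2);ex=np.array([np.cos(a),np.sin(a)]);ey=np.array([-np.sin(a),np.cos(a)])
for n in("side","top"):
    c=read_camera(n);W=pts(c);hsv=cv2.cvtColor(c["color"],cv2.COLOR_BGR2HSV)
    m=(cv2.inRange(hsv,(0,150,80),(6,255,255))>0)&(W[...,0]>.48)&(W[...,0]<.62)&(W[...,1]>-.42)&(W[...,1]<-.15)&(W[...,2]>.08)
    Q=W[m];D=Q[:,:2]-C;Y=D@ey
    if len(Q)>3: print(n,len(Q),"y",Y.min(),Y.max(),"z",Q[:,2].min(),Q[:,2].max(),np.polyfit(Y,Q[:,2],1))
E
```

```text
side 36 y -0.262252002898623 -0.19296097893840222 z 0.11229041177668944 0.1284673132666667 [-0.00810328  0.12131708]
```

Request:
{"api": "move_arm", "payload": {"plan": [0,0,0.001,0,0,0,0,0,0,0.0015,0,0,0,0,0,0,0.0015,0,0,0,0,0,0,0.0015,0,0,0,0]}}

```text
time: 24.57
tool_pos: [0.5415, -0.3269, 0.127]
eef_rot: [-179.9, -0.0, 171.7]
ft_force: [-5.0, 3.6, 12.7]
grip_width: 0.0
finger_force: 6.5
```

Request:
{"api": "move_arm", "payload": {"plan": [0,0,-0.01,0,0,0,0,0,0,-0.04,0,0,0,0,0,0,-0.08,0,0,0,0,0,0,-0.12,0,0,0,0,0,0,-0.15,0,0,0,0]}}

```text
time: 24.98
tool_pos: [0.5419, -0.327, 0.2785]
eef_rot: [-179.8, 0.1, 171.7]
ft_force: [0.8, 0.7, 0.5]
grip_width: 0.0001
finger_force: 0.0
```

Request:
{"api": "move_arm", "payload": {"plan": [0,0,0,0,0,0,0,0,0,0,0,0,0,0,0,0,0,0,0,0,0,0,0,0,0,0,0,0]}}

```text
time: 25.32
tool_pos: [0.5406, -0.326, 0.2726]
eef_rot: [180.0, -0.2, 171.7]
ft_force: [0.1, -0.1, -0.4]
grip_width: -0.0004
finger_force: 0.0
```

```bash
python3 - <<'E'
from h import *
from cell import *
C=np.array([.574,-.1]);a=np.deg2rad(-8.2);ex=np.array([np.cos(a),np.sin(a)]);ey=np.array([-np.sin(a),np.cos(a)])
for n in("side","top"):
    c=read_camera(n);W=pts(c);hsv=cv2.cvtColor(c["color"],cv2.COLOR_BGR2HSV)
    m=(cv2.inRange(hsv,(0,150,80),(6,255,255))>0)&(W[...,0]>.48)&(W[...,0]<.62)&(W[...,1]>-.42)&(W[...,1]<-.15)&(W[...,2]>.08)
    Q=W[m];D=Q[:,:2]-C;Y=D@ey
    if len(Q)>3: print(n,len(Q),"y",Y.min(),Y.max(),"z",Q[:,2].min(),Q[:,2].max(),np.polyfit(Y,Q[:,2],1))
    if n=="side": cv2.imwrite("pics/final.png",cv2.resize(c["color"][170:290,280:420],(700,600),interpolation=cv2.INTER_CUBIC))
    b=(cv2.inRange(hsv,(100,120,60),(125,255,255))>0)&(W[...,0]>.5)&(W[...,0]<.65)&(W[...,1]>-.1)&(W[...,1]<.05)
    print(n,"blue z max",W[b][:,2].max() if b.any() else None)
E
```

```text
side 68 y -0.26661868798756977 -0.19504929288435197 z 0.11296701972735677 0.13236504981884856 [0.03048662 0.13246728]
side blue z max 0.19914208894709576
top 10 y -0.2552529876968117 -0.2423373544967546 z 0.11707775588033612 0.13407034171998514 [0.28816672 0.19702385]
top blue z max 0.20133728086674807
```

View pics/final.png

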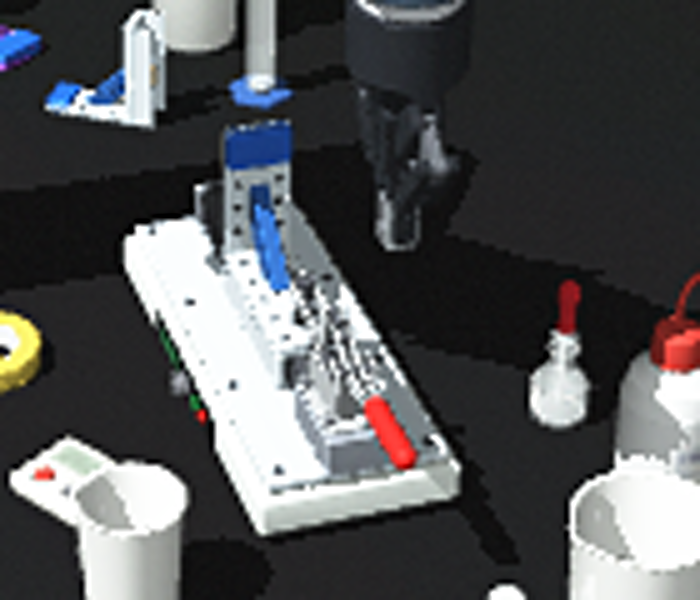

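The handle lies level at the stop (375–410, 405–460), the pad is down on the base, the carriage is seated, and the robot touches nothing. Handing in.

```bash
python3 -c "
from cell import *
print(job_done())"
```

```text
the job is handed in; nothing more can be done
None
```

The carriage is seated flush on the rail with the key in the groove, the red clamp handle is pressed down to its stop, and the job was handed in at about 25 s; the result of the judging was not shown.

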